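# Slide a blister strip off its stand, regrasp it and lay it in the check scanner

## Robot

A 7-joint arm with a two-finger parallel gripper is mounted at the origin on a cart in front of the work surface, level with it; the furniture and walls round the work are solid. World frame = base frame: x ahead of the robot, y to its left, z up, the work surface at z = 0. Lengths are in m, angles in rad, forces in N, time in s.
With the tool pointing down it reaches from about 0.4 to 0.85 m from the base axis. Payload 6.9 kg.
Tool frame: the origin (TCP) lies midway between the tips of the shut fingers; the grasp point (between the pads) lies behind it (ctrl.pinch_z is the z of the grasp point in the tool frame, in m); z points along the fingers, y is the line along which they close (so a half turn about z gives the same grasp; the last joint's range is limited). The gripper opens to 85 mm and grips with 20 to 120 N. Pads are 22 mm wide; open, the fingers measure 114 mm over their backs; the gripper's body (76 mm by 85 mm) begins 54 mm behind the grasp point. The pads swing forward as they close: fully open they stand 13 mm farther back than shut.
Start: joints at [1.286, 0.507, -0.238, 1.5, 0.126, 1.149, -0.155], TCP at [0.237, -0.578, 0.231] pointing down, gripper open.
Joint ranges: [-3.08, 3.08], [-0.24, 2.05], [-1.43, 1.35], [0, 2.5], [-1.52, 4.66], [0.17, 1.96], [-2.89, 2.89]. Speed limits (rad/s): [2.39, 2.39, 3.14, 3.14, 3.14, 3.14, 3.14].

## Interface

Orientations are given as a unit quaternion [w, x, y, z].
In Python, from station import ctrl, get_state, vision, ticket, models gives the robot as it stands. Calls block until the motion is done:
- ctrl.movep(position, orientation): joint-space move of the TCP to a pose.
- ctrl.movel(position, frame=None, max_speed=0.15): straight line of the TCP; frame=None keeps the orientation; max_speed is the mean speed in m/s.
- ctrl.set_joints(angles): joint-space move.
- ctrl.ungrasp() and ctrl.close_gripper(force=None): open the fingers fully, or close them until they stop; force is the grip in N (None keeps the last).
- ctrl.pause(seconds).
- ctrl.ik(position, orientation): joint angles nearest the present ones, or None.
- get_state(): the state.
- vision.grab_frame(name): name is "side" or "top" or "wrist"; returns (picture, depth): 420x560x3 uint8, blue, green, red; 420x560 float32, m along the optical axis (not along the pixel's ray), 0 where there is no reading.
- vision.camera_info(name): a dict with "mtx" (3x3 intrinsics, pixels), "R" (3x3) and "t" (3): a world point X has camera coordinates R X + t; the wrist camera has in their place "hand_eye" (4x4, takes a point from camera to tool coordinates, whose origin is the TCP and whose axes are the flange's). Camera axes: x right, y down, z forward; pixel columns grow to the right and rows downward; lengths in m; the calibration is good to about 2 mm. A picture is of the moment at which its call begins: read the wrist's pose just before it. camera_info takes no time and is no camera call.
A pose or a line that the arm cannot do raises ctrl.Unreachable and nothing moves.
- ticket.close_job(): hands the job in; it is judged then, once.
Trained networks look in the newest picture that a camera, given by its name, has taken for a name from the list of things; names that differ only in an ending like _2 or _b are one class to them, and where a whole thing is asked for, a point or a joint stands for the part that bears it (a point fixed in the world has none). Each returns a list of dicts, best first, with "p" (0 to 1); they miss things now and then, are a little off and sometimes report something else, mostly with a low value. They report only what shows in the picture. A call takes as long as a camera call.
- models.recognise(camera, target): "point" ([column, row] in pixels, amid what is visible of it).
- models.masks_of(camera, target): "mask" (420x560 bool, what is visible of it) and "point" ([column, row] in pixels, amid what is visible of it).
The state is a dict: "time": time; "qpos": joint angles; "qd": joint speeds; "tau": joint torques, N m; "tcp_pos": TCP position; "eef_rot": TCP orientation; "contact_force": force on the tool from outside, world axes, zero at the start; "wrist_torque": the same for the moment, N m; "width": finger opening in m; "gripper_force": force on a finger pad.
Only numpy, scipy, OpenCV 4.12 (cv2) and the standard library are available. Lean on these libraries where they do the work, as an engineer would, in place of code of your own. Each camera call takes 0.05 s, during which the arm holds its last target. There are 200 camera calls.

## Task

The red blister strip lies too snugly in its lane of the dispensing stand to be picked up there: slide it flat along the lane until its end sticks out well past the stand's front edge, take it by that end and set it down flat and centred on the narrow rubber-topped block, and let go of it. Then take it again by its middle and lay it flat in the recess of the white check scanner, where only the middle of each long side is open for fingers. Do not drop it on the table, and leave the other strips and everything else standing as they are.

Things in the scene. Friction and masses are not known exactly. Their poses are not given: they have to be found in the camera images.
- red_strip: dark red blister strip, a rigid flat plate 60 mm wide (its own x), 120 mm long (its own y), 5 mm thick, about 30 g. Origin: centre of its underside. It is the same either way round. It starts in one of the three lanes of the stand, its length along the lane, its near end 2 to 22 mm behind the stand's front edge
- blue_strip: light blue and white blister strip 55 x 108 x 13 mm in another lane (long side is its own y); origin: centre of its underside. Leave alone
- silver_strip: silver blister strip 45 x 103 x 11 mm in the third lane (long side is its own y); origin: centre of its underside. Leave alone
- stand: fixed three-lane stand, 180 mm long (its x, the way the lanes run), 214 mm wide (its y). Origin: centre of its underside on the table. Lanes open at both ends; floors 45 mm high, centres at its y = -70, 0, +70 mm. Blue rails 7 mm high and 4 mm thick leave 66 mm between them. A strip can be pushed along by its end or dragged by its top; it overhangs without tipping to just under half its length
- stand_front (a point): middle of the stand's front edge at lane-floor height (stand's x = -90 mm, 45 mm above the table), axes as the stand's: -x looks outward, toward the robot. Below and ahead of this edge nothing stands in the way of fingers
- block: fixed narrow block with a flat black rubber top, 100 mm long (its x), 36 mm wide (its y), top 40 mm high; foot plate 120 x 80 x 6 mm. Origin: centre of its underside on the table. The strip laid along it hangs over on both long sides, so that fingers can take it anywhere along its length
- block_top (a point): centre of the block's rubber top, 40 mm above the table, axes as the block's
- scanner: fixed white check scanner 160 x 104 mm, long side along its x. Origin: centre of its underside on the table. Recess 128 mm (x) by 67 mm (y) with a flat bed 32 mm high, bounded by end stops and 12 mm thick corner guides with tops 44 mm high. Mid-way on each long side is a finger gap (x = -27 to +27 mm), where the bed is only 44 mm wide and only the 8 mm foot plate lies below
- scanner_bed (a point): centre of the reading bed's surface, 32 mm above the table, axes as the scanner's
- water_glass: tall glass, 69 mm across, 189 mm high, loose beside or behind the stand. Origin: centre of its underside. Leave alone
- tablet_bottle: white bottle, 60 mm across, 105 mm high, loose beside or behind the stand. Origin: centre of its underside. Leave alone
- pill_vial: orange vial with a white cap, 47 mm across, 118 mm high, loose beside or behind the stand. Origin: centre of its underside. Leave alone
- dose_cup: small clear cup, 40 mm across, 42 mm high, at the front left. Origin: centre of its underside. Leave alone
- thermometer: dark digital thermometer 21 x 128 x 12 mm lying at the front right, long side along its own y. Origin: underside, near its middle. Leave alone
- jug: clear water jug 115 x 187 mm, 230 mm high, fixed at the back right. Origin: centre of its underside. An obstacle
- tissue_box: tissue box 117 x 231 mm, 127 mm high with its tissue, fixed at the back left. Origin: centre of its underside. An obstacle
- mug: white mug 120 x 154 mm with its handle, 103 mm high, fixed at the front left corner. Origin: centre of its underside. An obstacle

How it is judged:
By the outcome, as a careful person would: the job done as asked, in the order asked, and still so for the second after the job is handed in, with the robot touching nothing.
It also fails if it takes over 72 s, if anything falls off the work surface, if the arm or the gripper's body presses on something with over 40 N, if the wrist force passes 120 N, or if a joint passes its speed limit or range.

## Working session

There is one attempt and no reset: what is moved stays moved. The work goes in short steps, each a Python script; the robot and the scene stay as the last script left them, time stands still between calls to the robot, and variables do not carry over. Pictures are saved under pics/ and viewed, at most 10 in all, crops included, and the job is handed in when it is done.

```bash
ls; mkdir -p pics; python3 - <<'E'
from station import ctrl, get_state, vision, models
import cv2, numpy as np
s=get_state(); print({k:np.round(v,3) for k,v in s.items()}, ctrl.pinch_z)
ims=[]
for c in ["top","side"]:
    im,d=vision.grab_frame(c); np.save(f"pics/{c}0.npy",d); cv2.imwrite(f"pics/{c}_raw.png",im); 
    ci=vision.camera_info(c); print(c,{k:np.round(v,3).tolist() for k,v in ci.items()})
    for n in ["red_strip","stand","block","scanner","water_glass"]:
        r=models.masks_of(c,n)
        for q in r[:2]: print(c,n,round(q["p"],2),np.round(q["point"]),q["mask"].sum())
    ims.append(im)
cv2.imwrite("pics/a.png",cv2.resize(ims[0],(800,600)))
cv2.imwrite("pics/b.png",cv2.resize(ims[1],(800,600)))
E
```

```text
pics
station.py
{'time': np.float64(0.0), 'qpos': array([ 1.286,  0.508, -0.238,  1.501,  0.126,  1.149, -0.155]), 'qd': array([ 0.002,  0.001,  0.   ,  0.   , -0.001, -0.001,  0.001]), 'tau': array([ 0.0000e+00, -6.2059e+01, -2.1870e+00, -2.4965e+01,  1.3000e-02,
        1.2000e-02,  0.0000e+00]), 'tcp_pos': array([ 0.237, -0.578,  0.23 ]), 'eef_rot': array([-0.001,  0.981,  0.194, -0.   ]), 'contact_force': array([-0.617,  0.777,  0.276]), 'wrist_torque': array([-0.012,  0.033,  0.044]), 'gripper_force': np.float64(0.0), 'width': np.float64(0.085)} -0.0187
top {'mtx': [[507.062, 0.0, 274.39], [0.0, 507.062, 215.594], [0.0, 0.0, 1.0]], 'R': [[-0.004, -1.0, -0.022], [-0.992, 0.006, -0.128], [0.128, 0.021, -0.992]], 't': [0.06, 0.545, 1.716]}
top red_strip 0.56 [265. 205.] 594
top stand 0.73 [291. 195.] 1685
top block 0.7 [379. 237.] 801
top scanner 0.93 [206. 235.] 1314
top water_glass 0.91 [216. 182.] 552
side {'mtx': [[476.079, 0.0, 280.078], [0.0, 476.079, 202.548], [0.0, 0.0, 1.0]], 'R': [[-0.867, -0.497, 0.026], [-0.225, 0.345, -0.911], [0.444, -0.796, -0.412]], 't': [0.494, 0.181, 1.147]}
side red_strip 0.64 [261. 215.] 371
side stand 0.79 [268. 210.] 2280
side block 0.64 [349. 190.] 536
side scanner 0.81 [240. 265.] 1573
side water_glass 0.74 [208. 210.] 1884
```

View pics/a.png

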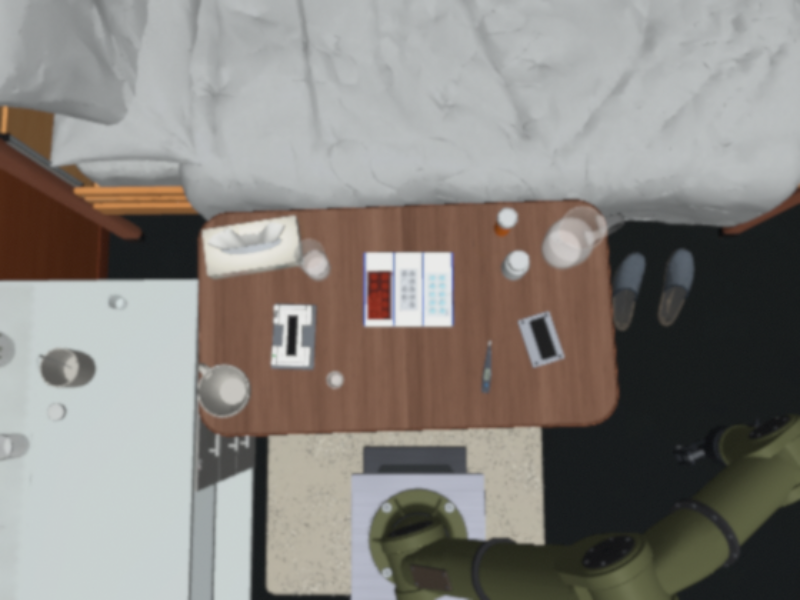

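View pics/b.png

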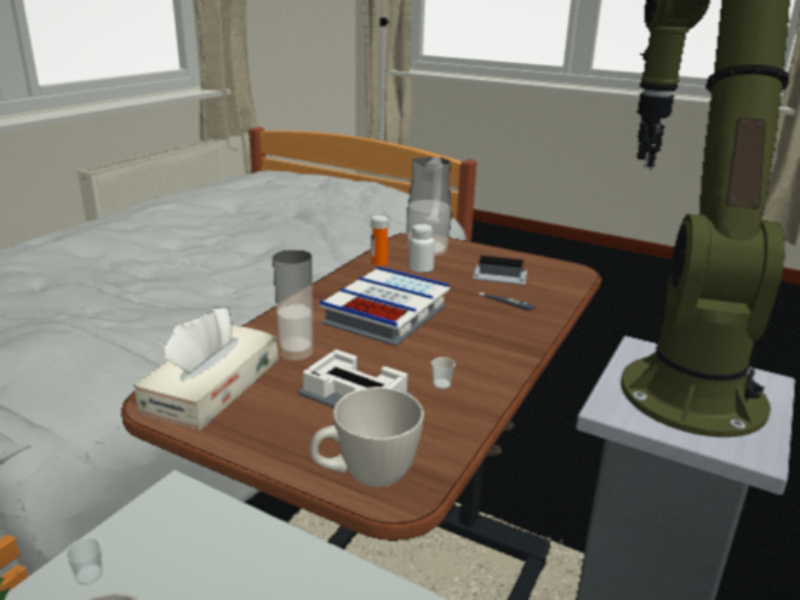

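The top view (800x600 scale) shows the red strip in the left lane at about (379,294), with the silver strip in the middle lane and the blue one on the right. The scanner is at (293,336) and the block at (541,338). The side view agrees. Next I'll get rough poses, then look closely with the wrist camera.

```bash
cat > h.py <<'E'
from station import ctrl, get_state, vision, models, ticket
import cv2, numpy as np
from scipy.spatial.transform import Rotation as Ro
def cam(c):
    ci=vision.camera_info(c); K=np.array(ci["mtx"])
    if c=="wrist":
        s=get_state(); T=np.eye(4); T[:3,:3]=Ro.from_quat(s["eef_rot"],scalar_first=True).as_matrix(); T[:3,3]=s["tcp_pos"]
        T=T@np.array(ci["hand_eye"]); return K,T[:3,:3],T[:3,3]   # cam->world
    R=np.array(ci["R"]); return K,R.T,-R.T@np.array(ci["t"])
def px2w(C,px,z):
    K,R,o=C; px=np.atleast_2d(px).astype(float)
    r=(np.c_[px,np.ones(len(px))]@np.linalg.inv(K).T)@R.T
    return o+r*((z-o[2])/r[:,2])[:,None]
def w2px(C,X):
    K,R,o=C; c=(np.atleast_2d(X)-o)@R; p=c@K.T; return p[:,:2]/p[:,2:]
def rect(C,mask,z):
    """plane-z min-area rectangle: centre, (long,short), yaw of long side"""
    ys,xs=np.nonzero(mask); P=px2w(C,np.c_[xs,ys],z)[:,:2]
    (c,wh,a)=cv2.minAreaRect((P*1000).astype(np.float32))
    a=np.deg2rad(a); 
    if wh[0]<wh[1]: a+=np.pi/2; wh=wh[::-1]
    a=(a+np.pi/2)%np.pi-np.pi/2
    return np.array(c)/1000,np.array(wh),a
def down(yaw): # tool down; tool y axis (closing line) at angle yaw in world
    y=np.array([np.cos(yaw),np.sin(yaw),0]); z=np.array([0,0,-1.]); x=np.cross(y,z)
    return Ro.from_matrix(np.c_[x,y,z]).as_quat(scalar_first=True)
E
python3 - <<'E'
from h import *
C=cam("top"); im,d=vision.grab_frame("top")
for n,z in [("red_strip",.05),("stand",.05),("block",.04),("scanner",.044),("silver_strip",.055),("blue_strip",.057),("dose_cup",.04),("mug",.1),("thermometer",.012),("water_glass",.19),("tissue_box",.1)]:
    r=models.masks_of("top",n)
    if r: print(n,round(r[0]["p"],2),[np.round(v,3) for v in rect(C,r[0]["mask"],z)])
print(np.round(vision.camera_info("wrist")["hand_eye"],3), vision.camera_info("wrist")["mtx"])
for yaw in (0,np.pi/2,-np.pi/2):
  for p in ([.4,.1,.3],[.5,.1,.3],[.45,.25,.3],[.45,-.3,.3],[.58,.07,.05]):
    q=ctrl.ik(p,down(yaw)); print(yaw,p,None if q is None else np.round(q,2))
E
```

```text
red_strip 0.65 [array([0.578, 0.089]), array([118.149,  55.003]), np.float64(-0.003)]
stand 0.73 [array([0.59 , 0.018]), array([211.826, 185.026]), np.float64(-1.57)]
block 0.76 [array([ 0.468, -0.297]), array([117.782,  77.139]), np.float64(0.289)]
scanner 0.71 [array([0.478, 0.296]), array([157.123, 104.349]), np.float64(-0.033)]
silver_strip 0.88 [array([0.588, 0.017]), array([100.519,  41.231]), np.float64(-0.006)]
blue_strip 0.63 [array([ 0.575, -0.049]), array([103.679,  51.346]), np.float64(-0.01)]
dose_cup 0.67 [array([0.376, 0.196]), array([33.943, 33.537]), np.float64(0.789)]
mug 0.58 [array([0.35 , 0.445]), array([122.836, 120.347]), np.float64(1.546)]
thermometer 0.54 [array([ 0.398, -0.171]), array([107.899,  20.001]), np.float64(-0.145)]
water_glass 0.68 [array([0.637, 0.228]), array([96.613, 65.409]), np.float64(0.781)]
tissue_box 0.62 [array([0.685, 0.388]), array([237.109, 131.281]), np.float64(-1.446)]
[[ 0.    -0.962 -0.274  0.068]
 [ 1.     0.     0.001  0.001]
 [-0.001 -0.274  0.962 -0.143]
 [ 0.     0.     0.     1.   ]] [[326.93093355   0.         282.35288128]
[... 511 characters left out ...]
 0.3] [ 0.55  0.47 -1.22  1.67  0.45  1.33  0.81]
1.5707963267948966 [0.45, 0.25, 0.3] [ 0.26  0.52 -1.31  1.66  0.51  1.37  0.44]
1.5707963267948966 [0.45, -0.3, 0.3] [ 1.19  0.45 -1.    1.6   0.39  1.31  1.7 ]
1.5707963267948966 [0.58, 0.07, 0.05] [ 0.39  0.81 -0.94  1.82  0.8   0.95  0.65]
-1.5707963267948966 [0.4, 0.1, 0.3] [ 0.54  0.18 -1.    1.88  0.17  1.17 -2.09]
-1.5707963267948966 [0.5, 0.1, 0.3] [ 0.37  0.36 -0.88  1.67  0.29  1.25 -2.14]
-1.5707963267948966 [0.45, 0.25, 0.3] [ 0.26  0.52 -1.32  1.66  0.52  1.37 -2.71]
-1.5707963267948966 [0.45, -0.3, 0.3] [ 0.71  0.33 -0.24  1.6   0.08  1.22 -1.11]
-1.5707963267948966 [0.58, 0.07, 0.05] [ 0.02  0.65 -0.29  1.82  0.27  0.7  -1.99]
```

```bash
python3 - <<'E'
from h import *
for n,p in [("block",(.455,-.297,.16)),("stand",(.53,.03,.24)),("scanner",(.465,.296,.16))]:
    yaw=-np.pi/2
    ctrl.movep(p,down(yaw)); ctrl.pause(.3)
    C=cam("wrist"); im,d=vision.grab_frame("wrist"); s=get_state()
    cv2.imwrite(f"pics/w_{n}.png",im); np.savez(f"pics/w_{n}.npz",K=C[0],R=C[1],o=C[2],d=d)
    print(n,round(s["time"],2),np.round(s["qpos"],2),np.round(s["tcp_pos"],4))
    for m,z in {"block":[("block",.006)],"stand":[("stand",.052),("red_strip",.05),("silver_strip",.056)],"scanner":[("scanner",.008)]}[n]:
        r=models.masks_of("wrist",m)
        if r: print(m,round(r[0]["p"],2),[np.round(v,4) for v in rect(C,r[0]["mask"],z)]); np.save(f"pics/m_{m}.npy",r[0]["mask"])
h=[cv2.resize(cv2.imread(f"pics/w_{n}.png"),(400,300)) for n in("block","stand","scanner")]
cv2.imwrite("pics/c.png",np.vstack([np.hstack(h[:2]),np.hstack([h[2],h[2]*0])]))
E
```

```text
block 2.91 [ 0.67  0.45 -0.2   1.82  0.11  0.88 -1.15] [ 0.4548 -0.2975  0.16  ]
block 0.95 [array([ 0.4693, -0.3054]), array([122.4357,  80.6095]), np.float64(0.307)]
stand 4.61 [ 0.09  0.36 -0.27  1.73  0.11  1.07 -1.79] [0.53   0.0294 0.2399]
stand 0.78 [array([0.5904, 0.0173]), array([214.2688, 176.308 ]), np.float64(1.5681)]
red_strip 0.59 [array([0.5756, 0.087 ]), array([119.0492,  60.0904]), np.float64(-0.0014)]
silver_strip 0.92 [array([0.589 , 0.0179]), array([99.3867, 43.6614]), np.float64(-0.001)]
scanner 6.21 [-0.39  0.47 -0.32  1.8   0.18  0.9  -2.37] [0.4655 0.2953 0.1602]
scanner 0.6 [array([0.476 , 0.2997]), array([168.7293, 103.3689]), np.float64(-0.032)]
```

View pics/c.png

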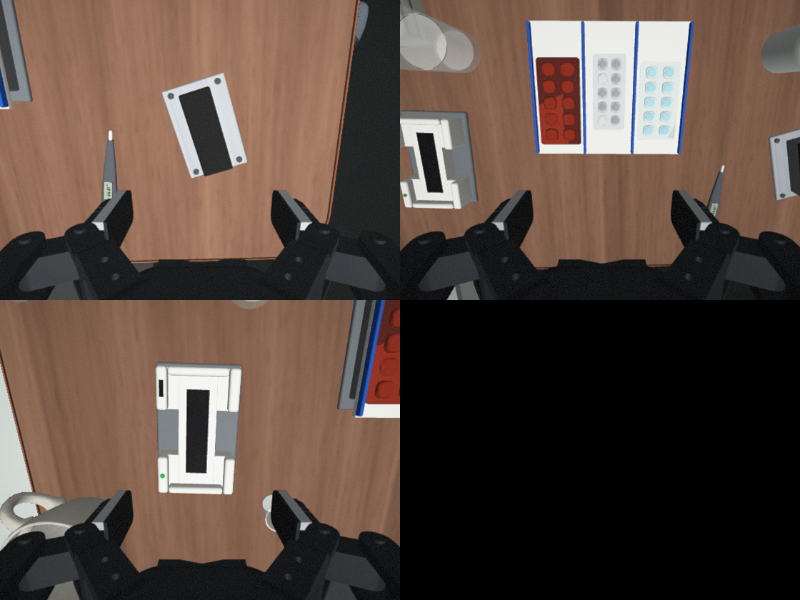

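The wrist views (400x300 tiles) show three things. The block's foot is at (205,125), with the black rubber top clearly visible. The stand has the red strip at (558,100), its near end about 12 px above the front edge. The scanner is at (199,430), with grey finger gaps on its left and right sides. I'll refine the poses from depth and colour.

```bash
python3 - <<'E'
from h import *
def load(n):
    f=np.load(f"pics/w_{n}.npz"); return cv2.imread(f"pics/w_{n}.png"),(f["K"],f["R"],f["o"]),f["d"]
def cloud(C,d):
    K,R,o=C; v,u=np.mgrid[:420,:560]; c=np.stack([(u-K[0,2])/K[0,0]*d,(v-K[1,2])/K[1,1]*d,d],-1); return c@R.T+o
def big(m):
    n,l,s,_=cv2.connectedComponentsWithStats(m.astype(np.uint8)); return l==1+np.argmax(s[1:,4])
P=lambda *a:print(*[np.round(x,4) if not isinstance(x,str) else x for x in a])
for n,c,zs in [("block",(.469,-.304),[(.003,.01,.006),(.036,.044,.04)]),("scanner",(.477,.298),[(.004,.012,.008),(.028,.036,.032),(.040,.048,.044)])]:
    im,C,d=load(n); W=cloud(C,d); near=(np.hypot(W[...,0]-c[0],W[...,1]-c[1])<.11)&(d>0)
    tab=W[(W[...,2]<.003)&near][:,2]; print("table z med",np.median(tab).round(4))
    for a,b,z in zs:
        m=near&(W[...,2]>a)&(W[...,2]<b); 
        if z==.044: print("area comps")
        P(n,str(z),np.median(W[m][:,2]),*rect(C,big(m) if z!=.044 else cv2.morphologyEx(m.astype(np.uint8),cv2.MORPH_OPEN,np.ones((3,3))),z))
    dark=near&(im.max(2)<70); P(n,"dark",*rect(C,big(dark),.04 if n=="block" else .032))
im,C,d=load("stand"); hsv=cv2.cvtColor(im,cv2.COLOR_BGR2HSV)
red=((hsv[...,0]<8)|(hsv[...,0]>172))&(hsv[...,1]>170)&(hsv[...,2]>60); P("red",*rect(C,big(red),.05))
W=cloud(C,d); m=(W[...,2]>.04)&(W[...,2]<.07)&(abs(W[...,0]-.59)<.12)&(abs(W[...,1]-.018)<.13); P("stand z>.04",*rect(C,big(m),.048))
P("strip z",np.median(W[big(red)][:,2]))
mm=np.load("pics/m_red_strip.npy"); ys,xs=np.nonzero(big(red)); w=px2w(C,np.c_[xs,ys],.05); P("red x range",np.percentile(w[:,0],[.2,99.8]),np.percentile(w[:,1],[.2,99.8]))
E
```

```text
table z med 0.0001
block 0.006 0.0062 [ 0.4708 -0.3047] [119.301   79.5086] 0.297
block 0.04 0.0402 [ 0.4708 -0.3046] [99.2873 35.7488] 0.2961
block dark [ 0.315  -0.2962] [569.4258 168.9302] 1.5692
table z med 0.0002
scanner 0.008 0.0081 [0.4711 0.2622] [74.2174 28.007 ] -0.0318
scanner 0.032 0.0323 [0.4788 0.3002] [136.084   89.2202] -0.0125
area comps
scanner 0.044 0.0438 [0.4811 0.2994] [144.5476  90.047 ] -0.0322
scanner dark [0.3195 0.2969] [587.0383 174.1072] 1.5689
red [0.5527 0.0902] [69.2197 50.1925] -0.0069
stand z>.04 [0.59   0.0175] [215.7582 177.7885] 1.5663
strip z 0.0479
red x range [0.5182 0.5863] [0.0656 0.1152]
```

```bash
python3 - <<'E'
from h import *
f=np.load("pics/w_scanner.npz"); C=(f["K"],f["R"],f["o"]); d=f["d"]; im=cv2.imread("pics/w_scanner.png")
K,R,o=C; v,u=np.mgrid[:420,:560]; W=np.stack([(u-K[0,2])/K[0,0]*d,(v-K[1,2])/K[1,1]*d,d],-1)@R.T+o
a=-.032; c0=np.array([.48,.299]); L=(W[...,:2]-c0)@np.array([[np.cos(a),-np.sin(a)],[np.sin(a),np.cos(a)]]); x,y,z=L[...,0]*1e3,L[...,1]*1e3,W[...,2]*1e3
z=np.where(d>0,z,np.nan)
def row(name,sel,t,step=1):  # print height profile along t
    b=np.round(t[sel]).astype(int); zz=z[sel]; print(name,[(k,int(round(np.nanmedian(zz[b==k])))) for k in range(-95,96) if (b==k).any() and k%1==0 and (abs(k)>15)])
B=(abs(x)<100)&(abs(y)<100)
row("y prof gap",B&(abs(x)<15)&(abs(y)<65)&(abs(y)>15),y)
row("x prof mid",B&(abs(y)<6)&(abs(x)>55),x)
row("y prof guide",B&(abs(x-42)<8)&(abs(y)>28)&(abs(y)<60),y)
g=cv2.cvtColor(im,cv2.COLOR_BGR2GRAY); dk=(g<60)&(abs(x)<60)&(abs(y)<18)
print("mat",rect(C,dk,.032), x[dk].min(),x[dk].max(),y[dk].min(),y[dk].max())
# gap ends along x on +-y side
for s in(-1,1): row(f"x prof side{s}",B&(abs(y*s-37)<4)&(abs(x)<45),x)
E
```

```text
y prof gap [(-65, 243), (-64, 228), (-63, 227), (-62, 226), (-61, 220), (-60, 221), (-59, 221), (-58, 224), (-57, 222), (-56, 220), (-55, 221), (-54, 213), (-53, 211), (-52, 212), (-51, 211), (-50, 211), (-49, 208), (-48, 198), (-47, 226), (-46, 228), (-45, 238), (-44, 241), (-43, 241), (-42, 239), (-41, 240), (-40, 240), (-39, 241), (-38, 241), (-37, 241), (-36, 244), (-35, 245), (-34, 245), (-33, 246), (-32, 247), (-31, 248), (-30, 247), (-29, 248), (-28, 249), (-27, 249), (-26, 249), (-25, 250), (-24, 249), (-23, 250), (-22, 253), (-21, 251), (-20, 244), (-19, 244), (-18, 245), (-17, 245), (-16, 244), (16, 249), (17, 249), (18, 248), (19, 247), (20, 247), (21, 247), (22, 247), (23, 247), (24, 247), (25, 244), (26, 243), (27, 241), (28, 241), (29, 240), (30, 240), (31, 240), (32, 241), (33, 241), (34, 238), (35, 237), (36, 227), (37, 200), (38, 210), (39, 211), (40, 211), (41, 211), (42, 211), (43, 215), (44, 217), (45, 220), (46, 221), (47, 221), (48, 220), (49, 218), (50, 218), (51, 224), (52, 225), (53, 228), (54, 244), (55, 239), (56, 231), (57, 229), (58, 230), (59, 230), (60,
[... 1948 characters left out ...]
, 44), (39, 44), (40, 44), (41, 44), (42, 44), (43, 44), (44, 44), (45, 43)]
x prof side1 [(-45, 42), (-44, 43), (-43, 44), (-42, 44), (-41, 44), (-40, 44), (-39, 43), (-38, 43), (-37, 43), (-36, 44), (-35, 44), (-34, 44), (-33, 44), (-32, 43), (-31, 43), (-30, 44), (-29, 43), (-28, 45), (-27, 43), (-26, 39), (-25, 189), (-24, 193), (-23, 189), (-22, 190), (-21, 188), (-20, 193), (-19, 192), (-18, 193), (-17, 194), (-16, 194), (16, 9), (17, 8), (18, 8), (19, 8), (20, 8), (21, 8), (22, 8), (23, 8), (24, 9), (25, 8), (28, 42), (29, 43), (30, 43), (31, 44), (32, 44), (33, 44), (34, 44), (35, 44), (36, 43), (37, 44), (38, 44), (39, 43), (40, 43), (41, 44), (42, 44), (43, 44), (44, 44), (45, 33)]
```

```bash
cat >> h.py <<'E'
ST=np.array([.590,.0175]); ST_YAW=-.003; BL=np.array([.4708,-.3046]); BL_YAW=.2965; SC=np.array([.4804,.2993]); SC_YAW=-.032
def tell(m=""):
    s=get_state(); print(m,"t",round(float(s["time"]),2),"p",np.round(s["tcp_pos"],4),"F",np.round(s["contact_force"],1),"w",round(float(s["width"]),4),"gf",round(float(s["gripper_force"]),1),"q",np.round(s["qpos"],2))
def look(n,target,z):
    ctrl.pause(.2); C=cam("wrist"); im,d=vision.grab_frame("wrist"); cv2.imwrite(f"pics/{n}.png",im)
    K,R,o=C; np.savez(f"pics/{n}.npz",K=K,R=R,o=o,d=d)
    r=models.masks_of("wrist",target)
    if r: np.save(f"pics/{n}_m.npy",r[0]["mask"]); print(target,round(r[0]["p"],2),[np.round(v,4) for v in rect(C,r[0]["mask"],z)])
E
python3 - <<'E'
from h import *
Q=down(-np.pi/2+ST_YAW)
ctrl.movep([.52,.0875,.17],Q); ctrl.close_gripper(40)
ctrl.movel([.656,.0873,.12],max_speed=.2); ctrl.movel([.656,.0873,.060],max_speed=.12); ctrl.movel([.656,.0873,.0478],max_speed=.05); tell("down")
ctrl.movel([.588,.0875,.0478],max_speed=.06); tell("pushed")
ctrl.movel([.595,.0875,.0485],max_speed=.06)
ctrl.movel([.50,.0875,.19],max_speed=.25); tell()
look("p1","red_strip",.05)
E
```

```text
down t 9.81 p [0.6558 0.0873 0.0475] F [0.5 0.3 0.4] w -0.0002 gf 0.0 q [-0.02  0.74 -0.26  1.6   0.24  0.83 -1.95]
pushed t 11.09 p [0.5884 0.0875 0.0478] F [ 0.3 -0.1 -0.4] w 0.0 gf 0.0 q [-0.03  0.66 -0.26  1.8   0.24  0.71 -1.99]
 t 12.19 p [0.5002 0.0872 0.1893] F [ 0.4 -0.  -0.1] w -0.0 gf 0.0 q [ 0.01  0.38 -0.32  1.87  0.15  0.92 -1.95]
red_strip 0.84 [array([0.5164, 0.0883]), array([119.5819,  59.6339]), np.float64(-0.0037)]
```

View pics/p1.png

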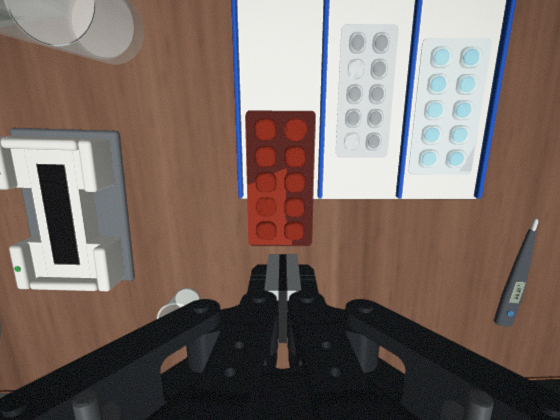

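The strip now overhangs the front edge by about 43 mm (its near end is at row 245, the edge at row 198) and lies straight in its lane. I'll grasp the end.

```bash
python3 - <<'E'
from h import *
ctrl.ungrasp()
ctrl.movel([.4746,.0884,.12],max_speed=.2); ctrl.movel([.4746,.0884,.0235],max_speed=.12); tell("at")
ctrl.close_gripper(45); ctrl.pause(.2); tell("closed")
ctrl.movel([.4746,.0884,.045],max_speed=.06); ctrl.movel([.4746,.0884,.13],max_speed=.2); tell("up")
look("p2","red_strip",.1565)
E
```

```text
at t 14.76 p [0.4752 0.0885 0.0241] F [ 1.2 -0.1  0.9] w 0.0851 gf 0.0 q [-0.08  0.59 -0.23  2.11  0.28  0.47 -2.09]
closed t 15.32 p [0.475  0.0884 0.024 ] F [-0.3  0.4  6.9] w 0.0576 gf 47.0 q [-0.08  0.59 -0.23  2.11  0.28  0.47 -2.09]
up t 16.41 p [0.4742 0.0881 0.1293] F [-0.5  0.1 -0.8] w 0.0577 gf 48.0 q [-0.01  0.42 -0.31  2.01  0.18  0.74 -2.01]
red_strip 0.9 [array([0.5162, 0.0875]), array([114.7612,  56.2258]), np.float64(0.0139)]
```

View pics/p2.png

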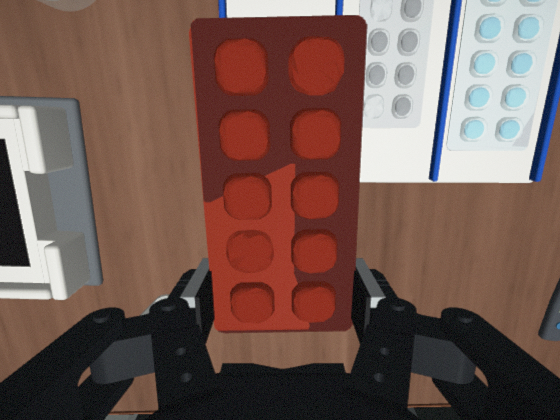

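The strip is held by its near end and the end is squarely between the pads. I'll check its tilt from depth before placing.

```bash
cat >> h.py <<'E'
def plane(n):
    f=np.load(f"pics/{n}.npz"); m=cv2.erode(np.load(f"pics/{n}_m.npy").astype(np.uint8),np.ones((5,5)))>0; d=f["d"]; m&=d>0
    v,u=np.nonzero(m); K=f["K"]; dd=d[m]; W=np.c_[(u-K[0,2])/K[0,0]*dd,(v-K[1,2])/K[1,1]*dd,dd]@f["R"].T+f["o"]
    k=abs(W[:,2]-np.median(W[:,2]))<.02; W=W[k]; c=W.mean(0)
    for _ in range(4):
        A=np.c_[W[:,:2]-c[:2],np.ones(len(W))]; s=np.linalg.lstsq(A,W[:,2],rcond=None)[0]; r=W[:,2]-A@s; W=W[abs(r)<.003]
    C=(f["K"],f["R"],f["o"]); z=s[2]; (p,wh,a)=rect(C,np.load(f"pics/{n}_m.npy"),z)
    print("slopes dz/dx,dz/dy",np.round(s[:2],4),"z at",np.round(c[:2],3),round(z,4),"rect",np.round(p,4),np.round(wh,1),round(a,4)); return s,c
E
python3 -c "
from h import *
plane('p2')"
```

```text
slopes dz/dx,dz/dy [-0.0017 -0.0001] z at [0.523 0.088] 0.1507 rect [0.5148 0.0875] [120.6  59.1] 0.0139
```

```bash
python3 - <<'E'
from h import *
a=BL_YAW-.015; c,s=np.cos(a),np.sin(a); T=BL-np.array([[c,-s],[s,c]])@[.0412,-.0005]
ctrl.movep([*T,.10],down(-np.pi/2+a)); ctrl.pause(.2); tell("above")
look("p3","red_strip",.1215); plane("p3")
E
```

```text
above t 18.42 p [ 0.4318 -0.3145  0.1002] F [-0.1 -0.  -0.6] w 0.0577 gf 48.0 q [ 0.81  0.53 -0.34  1.91  0.25  0.74 -0.96]
red_strip 0.81 [array([ 0.4705, -0.3041]), array([121.0553,  60.0832]), np.float64(0.3008)]
slopes dz/dx,dz/dy [0.0008 0.0001] z at [ 0.479 -0.302] 0.1223 rect [ 0.4706 -0.304 ] [120.3  59.7] 0.3008
```

```bash
python3 - <<'E'
from h import *
p=get_state()["tcp_pos"].copy(); p[:2]+=[.0001,-.0005]
ctrl.movel([p[0],p[1],.032],max_speed=.12); ctrl.pause(.2); f0=get_state()["contact_force"][2]
z=.027
while z>.0175:
    ctrl.movel([p[0],p[1],z],max_speed=.04); ctrl.pause(.1); s=get_state(); print(round(z,4),round(s["tcp_pos"][2],4),round(s["contact_force"][2]-f0,2))
    if s["contact_force"][2]-f0>1.5: break
    z-=.001
ctrl.ungrasp(); ctrl.pause(.2); tell("released")
ctrl.movel([p[0],p[1],.10],max_speed=.15)
look("p4","red_strip",.044); plane("p4")
E
```

```text
0.027 0.027 0.78
0.026 0.026 -0.18
0.025 0.025 0.06
0.024 0.024 0.15
0.023 0.023 0.15
0.022 0.022 0.34
0.021 0.021 0.75
0.02 0.02 -0.64
0.019 0.0197 8.89
released t 23.4 p [ 0.4313 -0.3159  0.0189] F [-0.6  0.5  0.3] w 0.0853 gf 0.0 q [ 0.77  0.65 -0.28  1.98  0.32  0.56 -1.02]
red_strip 0.74 [array([ 0.4709, -0.305 ]), array([119.5185,  59.1116]), np.float64(0.3021)]
slopes dz/dx,dz/dy [-0.0021  0.0019] z at [ 0.476 -0.303] 0.0419 rect [ 0.4707 -0.305 ] [120.8  59.7] 0.3021
```

View pics/p4.png

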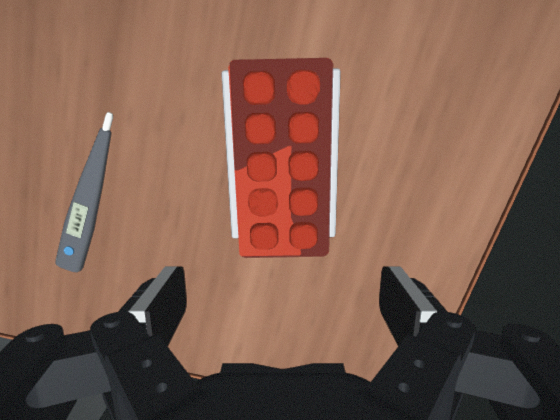

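The strip lies centred and flat along the block (pixel centre about (284,158)), with the foot plate's edges showing evenly on both sides. I'll regrasp it by the middle.

```bash
python3 - <<'E'
from h import *
a=.302; P=[.4708,-.3049]
ctrl.movep([*P,.11],down(-np.pi/2+a)); ctrl.movel([*P,.0195],max_speed=.12); tell("at")
ctrl.close_gripper(45); ctrl.pause(.2); tell("closed")
ctrl.movel([*P,.04],max_speed=.06); ctrl.movel([*P,.13],max_speed=.2)
b=SC_YAW
ctrl.movep([.40,0,.15],down(-np.pi/2+.1)); ctrl.movep([*SC,.115],down(-np.pi/2+b)); ctrl.pause(.2); tell("above")
look("p5","red_strip",.1375); plane("p5")
E
```

```text
at t 25.59 p [ 0.471  -0.3052  0.02  ] F [ 0.1 -0.5  0.4] w 0.0856 gf 0.0 q [ 0.72  0.67 -0.29  1.91  0.32  0.61 -1.05]
closed t 26.17 p [ 0.4712 -0.3052  0.0206] F [-2.3  0.2  6.2] w 0.0576 gf 47.3 q [ 0.72  0.67 -0.29  1.91  0.32  0.61 -1.05]
above t 29.84 p [0.4811 0.2976 0.1153] F [ 0.1  0.4 -1.2] w 0.0578 gf 48.0 q [-0.35  0.55 -0.39  1.81  0.27  0.83 -2.47]
red_strip 0.73 [array([0.4914, 0.2971]), array([100.2137,  59.244 ]), np.float64(-0.0295)]
slopes dz/dx,dz/dy [-0.0028  0.0025] z at [0.498 0.297] 0.1364 rect [0.4909 0.2972] [101.2  59.8] -0.0295
```

View pics/p5.png

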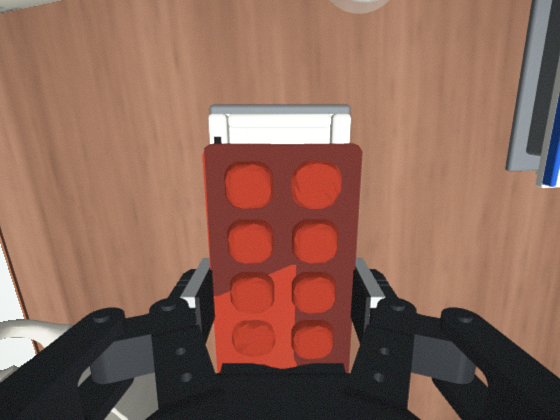

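The strip is held by its middle, level and square over the scanner. The far end is at row 145 and the recess end stop shows just beyond it. I'll trim xy and lower it.

```bash
python3 - <<'E'
from h import *
G=SC+[-.0004,.0001]; cmd=G.copy()
def go(z,v):
    global cmd
    ctrl.movel([*cmd,z],max_speed=v); ctrl.pause(.15); s=get_state(); e=G-s["tcp_pos"][:2]; return s,e
s,e=go(.07,.1); print(np.round(e,4)); cmd=cmd+np.clip(e,-.003,.003)*.8
s,e=go(.045,.08); print(np.round(e,4)); cmd=cmd+e*.6
s,e=go(.030,.06); print(np.round(e,4)); f0=s["contact_force"].copy()
z=.026
while z>.0095:
    s,e=go(z,.04); df=s["contact_force"]-f0; print(round(z,4),round(s["tcp_pos"][2],4),np.round(e,4),np.round(df,1))
    if df[2]>3: break
    z-=.004 if z>.0185 else .001
tell("bottom")
E
```

```text
[-0.0004 -0.0004]
[0.0001 0.0001]
[0.0002 0.0001]
0.026 0.026 [0.0003 0.0002] [-1.3  1.2 -0.3]
0.022 0.022 [0.0003 0.0002] [-0.9 -0.  -0.5]
0.018 0.018 [0.0003 0.0002] [-1.   0.  -0.2]
0.017 0.017 [0.0003 0.0002] [-0.4 -0.2 -0.1]
0.016 0.016 [0.0003 0.0002] [ 0.1  0.4 -0.5]
0.015 0.015 [0.0003 0.0002] [-0.2  1.1 -1.1]
0.014 0.014 [0.0003 0.0002] [-0.4  1.6 -1.5]
0.013 0.013 [0.0003 0.0002] [-1.7  0.1 -1.4]
0.012 0.0126 [0.0002 0.0001] [-1.4 -0.3  7.3]
bottom t 35.66 p [0.4798 0.2993 0.0126] F [-0.7 -0.7  7.6] w 0.0577 gf 48.5 q [-0.4   0.69 -0.32  1.9   0.36  0.6  -2.55]
```

Contact came at TCP z 0.0126, which matches the bed height. I'll release and check.

```bash
python3 - <<'E'
from h import *
ctrl.ungrasp(); ctrl.pause(.2); tell("rel")
p=get_state()["tcp_pos"]; ctrl.movel([p[0],p[1],.06],max_speed=.1); ctrl.movel([p[0]-.02,p[1],.18],max_speed=.2); tell()
look("p6","red_strip",.036); plane("p6")
E
```

```text
rel t 36.25 p [0.4797 0.2992 0.0119] F [0.3 0.8 0.2] w 0.0854 gf 0.0 q [-0.4   0.69 -0.32  1.9   0.36  0.6  -2.55]
 t 37.64 p [0.4594 0.2986 0.1789] F [ 0.2  0.5 -0.4] w 0.0852 gf 0.0 q [-0.34  0.46 -0.42  1.78  0.22  0.95 -2.45]
red_strip 0.87 [array([0.4804, 0.298 ]), array([120.4546,  60.6653]), np.float64(-0.0228)]
slopes dz/dx,dz/dy [-0.0019  0.0014] z at [0.484 0.298] 0.0339 rect [0.48  0.298] [121.3  61.1] -0.0228
```

View pics/p6.png

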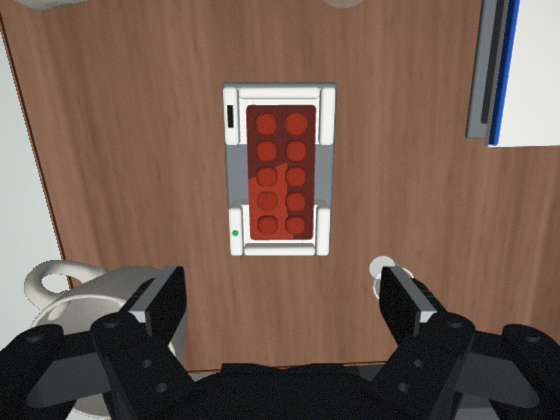

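The strip lies flat inside the recess (pixel centre about (281,173)), with white margins on every side and nothing disturbed. Time used is 37.6 s.

```bash
python3 -c "
from station import ticket
print(ticket.close_job())"
```

```text
the job is handed in; nothing more can be done
None
```

The red strip was slid out of its lane, set down centred on the rubber-topped block and released, then regrasped by its middle and laid flat in the scanner recess; I handed the job in at about 38 s on the robot's clock.

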